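Fit the filler plate beside a narrow label roll and hold the side guide home

TASK

The label roll is too narrow for its dispenser and wanders from side to side. Take the orange spacer plate out of the wooden stand and lower it, tongue down, into the cradle beside the roll, on whichever side of the roll the gap is wide enough to take it without shoving the roll, until it sits fully down on the rollers, and let it go. Then push the black spring-loaded side guide in by its thumb plate until guide, roll and spacer are tight against the fixed cheek, and finish while still holding it pressed there with the fingertips, snugly but not hard, for a colleague to lock it; leave everything else on the bench alone.

Things in the scene. Friction and masses are not known exactly. Their poses are not given: they have to be found in the camera images.
- dispenser: Blue steel label-roll dispenser, fixed to the bench; base 112 (x) x 158 mm (y), yaw to +-0.35. Origin on the bench under the cradle's middle. y runs along its two steel rollers (axes at x = +-25 mm, tops 27 mm high, 36 mm clear between). Fixed blue cheek: inner face at y = +36.5 mm, 106 mm high. Black side guide: inner face at y = -36.5 mm when out. +x points away from the robot.
- roll: White roll of blank labels, 82 mm across, 40 mm wide, loose on the rollers with its axis along the dispenser's y; centre 61, top 102 mm above the bench. Origin: centre of the flat face toward the fixed cheek (+y); it reaches 40 mm from there to -y. Of 33 mm free width 3 to 30 mm lie on the cheek's side, the rest on the guide's; the larger gap is at least 16.5 mm.
- spacer: Orange plastic spacer plate, upright; 76 mm wide (its x), 12 mm thick (its y), 124 mm high, 0.07 kg. Origin: centre of the underside of the tongue (28 mm wide, 0 to 12 mm high, goes between the rollers); plate 12 to 84 mm; grip tab 30 mm wide, 12 thick, 84 to 124 mm. Lower edges bevelled 2.5 mm. Seated, the plate's shoulders rest on the rollers, origin 15 mm above the bench. Either way round.
- spacer_thin: White spacer of the same outline but only 6 mm thick, in the stand's other slot, 50 mm from the orange one; stays there.
- stand: Wooden stand fixed to the bench, 96 (x) x 120 (y) x 36 mm high, with two slots along its x, slot floors 6 mm above the bench; origin under its centre. The orange spacer stands in the slot at y = +25 mm, the thin one at y = -25 mm; they lift straight up out of 30 mm deep slots. Stand and dispenser may have changed places.
- guide (a joint): Travel of the side guide toward the roll along the dispenser's +y, m: 0 = out (as it starts), 0.036 = end stop. A spring drives it back out: 2.4 N at 0, about 5 N at 0.021, where guide, roll and orange spacer are tight together.
- push_pad (a point): Middle of the thumb plate's ribbed outer face, the place to push, along the dispenser's +y; with the guide out it lies at y = -66.5 mm of the dispenser, 121 mm above the bench. The thumb plate is 44 mm wide (x), 7 mm thick, 94 to 138 mm high, set 20 mm outward of the guide, whose top is 100 mm high. About 10 N is snug; more than 40 N is too hard.
- tape_clear: Roll of brown tape lying flat behind the work, 90 mm across, 48 mm high; bystander. Origin under its centre.
- cup_red: Sample cup with red lid, 64 mm across, 58 mm high; bystander. Origin under its centre.
- tie_spool: Green and black spool of twist tie, 61 mm across, 40 mm high; bystander. Origin under its centre.

How it is judged:
On the way:
1. the orange spacer is let go, sitting down on the rollers between cheek and guide, the guide still out (under 8 mm of travel) and the roll not shoved more than 8 mm (x of spacer in the frame of dispenser between -0.009 and 0.009 m and y of spacer in the frame of dispenser between -0.034 and 0.034 m and z of spacer in the frame of dispenser below 0.021 m and angle between spacer's own z axis and vertical below 0.35 rad and angle between the y axis of spacer and the y axis of dispenser, either way round below 0.35 rad and distance of roll from where it was at the start of the episode below 0.008 m and contact force between the fingers and spacer below 0.3 N and value of joint guide below 0.008 m), for 0.2 s.
At the end, for the whole second after the job is handed in: Fingers press the guide (4 to 40 N) at 19.5 to 23.5 mm of travel (tight: 21 mm); orange spacer at rest on the rollers (3 mm of fully down, 9 mm of the middle, upright and square within 0.07 rad and 0.12 rad); no finger on spacer or roll; roll still in the cradle (10 mm across, 6 mm in height) (x of spacer in the frame of dispenser between -0.009 and 0.009 m and y of spacer in the frame of dispenser between -0.034 and 0.034 m and z of spacer in the frame of dispenser below 0.018 m and angle between spacer's own z axis and vertical below 0.07 rad and angle between the y axis of spacer and the y axis of dispenser, either way round below 0.12 rad and value of joint guide between 0.0195 and 0.0235 m and contact force between the fingers and guide between 4 and 40 N and contact force between the fingers and spacer below 0.3 N and contact force between the fingers and roll below 0.3 N and linear speed of spacer below 0.02 m/s and x of roll in the frame of dispenser between -0.01 and 0.01 m and z of roll in the frame of dispenser between 0.055 and 0.067 m); the arm keeps its last pose, push and grip.
It fails at once if tape clear is moved more than 25 mm (distance of tape_clear from where it was at the start of the episode above 0.025 m).
It fails at once if cup red is moved more than 25 mm (distance of cup_red from where it was at the start of the episode above 0.025 m).
It fails at once if tie spool is moved more than 25 mm (distance of tie_spool from where it was at the start of the episode above 0.025 m).
It fails at once if spacer thin is moved more than 25 mm (distance of spacer_thin from where it was at the start of the episode above 0.025 m).
It fails at once if the guide is pressed with more than 60 N (contact force between the fingers and guide above 60 N).
It also fails if it takes over 64 s, if anything falls off the work surface, if the arm or the gripper's body presses on something with over 40 N, if the wrist force passes 120 N, or if a joint passes its speed limit or range.

ROBOT

A 7-joint arm with a two-finger parallel gripper is mounted at the origin on a cart in front of the work surface, level with it; the furniture and walls round the work are solid. World frame = base frame: x ahead of the robot, y to its left, z up, the work surface at z = 0. Lengths are in m, angles in rad, forces in N, time in s.
With the tool pointing down it reaches from about 0.4 to 0.9 m from the base axis. Payload 5.5 kg.
Tool frame: the origin (TCP) lies on the centre line of the jaws, within the pads' length; the fingertips stand 17 mm ahead of it and the grasp point (between the pads) lies 2 mm behind it (robot.tip_reach is the distance from the TCP to the fingertips, in m); z points along the fingers, y is the line along which they close (so a half turn about z gives the same grasp; the last joint's range is limited). The gripper opens to 85 mm and grips with 20 to 120 N. Pads are 22 mm wide; open, the fingers measure 114 mm over their backs; the gripper's body (76 mm by 85 mm) begins 54 mm behind the grasp point. The pads swing forward as they close: fully open they stand 13 mm farther back than shut.
Start: joints at [1.582, 0.501, -0.427, 1.55, 0.221, 1.138, -0.21], TCP at [0.162, -0.629, 0.248] pointing down, gripper open.
Joint ranges: [-2.88, 2.88], [-0.31, 2.03], [-1.54, 1.56], [0.2, 2.42], [-1.41, 4.55], [0.19, 2.02], [-2.57, 2.57]. Speed limits (rad/s): [2.57, 2.57, 3.14, 3.14, 3.14, 3.14, 3.14].

INTERFACE

Orientations are given as a rotation vector (axis times angle).
In Python, from station import robot gives the robot as it stands.
- The arm moves only by the shell command python3 -m creep 'ROWS' [OPENING]. ROWS is JSON, a list of rows, each a list of 6 numbers: the shift along the tool's x, y, z in mm, then the turn, a rotation vector about the tool's x, y, z in degrees. A call has exactly 8 rows; each row is the pose to reach, as a shift and turn from the pose commanded when the call began, along the tool's axes at that moment; what a row does not reach only later rows make up. A row lasts 1/10 s, in which the tool goes at most 50 mm and 8.59 degrees, less where a joint would pass 70% of its speed; a pose out of reach is approached as far as the arm can. A call with a gripper value outside its range is refused whole. OPENING is the opening, from 0 (shut) to 1 (fully open), set as the call begins (- or left out, the last holds). The fingers move at their own pace and stop on an object; the grip force is fixed at half the most. Time passes only in rows, so rows that repeat a pose let the fingers close, or fill a call up. It gives the time, the measured TCP pose, the force, the opening and the grip force at its end, in the units of the state.
- robot.state(): the state, without advancing time (a new reading comes with each control period).
- robot.snapshot(name): name is "scene" or "side" or "wrist"; returns the picture (420x560x3 uint8, blue, green, red); there is no depth.
- robot.camera_params(name): a dict with "intrinsics" (3x3 intrinsics, pixels), "R" (3x3) and "t" (3): a world point X has camera coordinates R X + t; the wrist camera has in their place "hand_eye" (4x4, takes a point from camera to tool coordinates, whose origin is the TCP and whose axes are the flange's). Camera axes: x right, y down, z forward; pixel columns grow to the right and rows downward; lengths in m; the calibration is good to about 2 mm. A picture is of the moment at which its call begins: read the wrist's pose just before it. camera_params takes no time and is no camera call.
- robot.sign_off(): hands the job in; it is judged then, once.
Trained networks look in the newest picture that a camera, given by its name, has taken for a name from the list of things; names that differ only in an ending like _2 or _b are one class to them, and where a whole thing is asked for, a point or a joint stands for the part that bears it (a point fixed in the world has none). Each returns a list of dicts, best first, with "score" (0 to 1); they miss things now and then, are a little off and sometimes report something else, mostly with a low value. They report only what shows in the picture. A call takes as long as a camera call.
- robot.masks_of(camera, thing): "mask" (420x560 bool, what is visible of it) and "rect" ([left, top, right, bottom] in pixels, round what is visible of it).
The state is a dict: "time": time; "joint_pos": joint angles; "joint_velocities": joint speeds; "joint_torque": joint torques, N m; "ee_pos": TCP position; "tcp_rot": TCP orientation; "force": force on the tool from outside, world axes, zero at the start; "wrist_torque": the same for the moment, N m; "opening": finger opening in m; "grasp_force": force on a finger pad.
Only numpy, scipy, OpenCV 4.12 (cv2) and the standard library are available. Lean on these libraries where they do the work, as an engineer would, in place of code of your own. Each camera call takes 0.05 s, during which the arm holds its last target. There are 200 camera calls.

## Working session

There is one attempt and no reset: what is moved stays moved. The work goes in short steps, Python scripts to look and compute and a shell command to move; the robot and the scene stay as the last step left them, time stands still between calls to the robot, and variables do not carry over. Pictures are saved under pics/ and viewed, at most 10 in all, crops included, and the job is handed in when it is done.

```bash
mkdir -p pics; ls; python3 - <<'E'
from station import robot
import cv2,numpy as np
s=robot.state();print(s['time'],s['ee_pos'],s['tcp_rot'],s['opening'])
a=robot.snapshot('scene');b=robot.snapshot('side')
cv2.imwrite('pics/scene.png',a);cv2.imwrite('pics/side.png',b)
for c in('scene','side'):
    p=robot.camera_params(c);R=np.array(p['R']);print(c,np.array(p['intrinsics']).round(1).tolist(),(-R.T@p['t']).round(3),R.round(3).tolist())
    for n in('dispenser','roll','spacer','spacer_thin','stand','guide','tape_clear','cup_red','tie_spool'):
        m=robot.masks_of(c,n);print(n,[(round(d['score'],2),[int(v) for v in d['rect']],int(d['mask'].sum())) for d in m[:2]])
print(robot.camera_params('wrist'))
E
```

```text
pics
0.0 [ 0.1617241  -0.62886338  0.24725398] [-3.11476465e+00 -3.94301761e-01  2.87657774e-04] 0.08538022379251253
scene [[423.3, 0.0, 287.1], [0.0, 423.3, 208.3], [0.0, 0.0, 1.0]] [0.013 0.289 0.823] [[-0.522, -0.853, 0.007], [-0.592, 0.357, -0.723], [0.614, -0.382, -0.691]]
dispenser [(0.68, [324, 199, 398, 266], 2463)]
roll []
spacer [(0.76, [203, 262, 225, 307], 484)]
spacer_thin [(0.73, [319, 195, 395, 266], 2425)]
stand [(0.75, [194, 261, 259, 323], 1612)]
guide [(0.61, [256, 203, 280, 230], 584), (0.59, [367, 197, 391, 246], 647)]
tape_clear [(0.78, [182, 217, 224, 255], 1137)]
cup_red [(0.79, [258, 202, 279, 229], 545)]
tie_spool [(0.91, [309, 183, 332, 208], 419)]
side [[472.6, 0.0, 275.7], [0.0, 472.6, 203.5], [0.0, 0.0, 1.0]] [ 0.312 -1.129  0.605] [[0.951, -0.308, 0.005], [-0.123, -0.395, -0.91], [0.282, 0.865, -0.414]]
dispenser [(0.56, [222, 228, 273, 304], 3313), (0.51, [211, 169, 238, 191], 175)]
roll [(0.5, [231, 237, 262, 250], 186)]
spacer [(0.78, [212, 169, 236, 200], 265)]
spacer_thin [(0.83, [217, 177, 239, 211], 569)]
stand [(0.75, [208, 199, 249, 225], 625), (0.57, [274, 188, 303, 216], 724)]
guide [(0.85, [228, 240, 271, 284], 1521)]
tape_clear [(0.83, [274, 190, 305, 217], 689)]
cup_red [(0.85, [288, 215, 309, 244], 538)]
tie_spool [(0.96, [316, 250, 344, 277], 622)]
{'intrinsics': array([[369.36225403,   0.        , 282.77153525],
       [  0.        , 369.36225403, 211.01228273],
       [  0.        ,   0.        ,   1.        ]]), 'hand_eye': array([[-1.91507226e-04, -9.64875918e-01, -2.62705971e-01,
         6.69452629e-02],
       [ 9.99999250e-01,  1.32964822e-04, -1.21733677e-03,
         2.44846941e-05],
       [ 1.20950958e-03, -2.62706007e-01,  9.64875169e-01,
        -1.26451850e-01],
       [ 0.00000000e+00,  0.00000000e+00,  0.00000000e+00,
         1.00000000e+00]])}
```

```bash
python3 - <<'E'
import cv2,numpy as np
a=cv2.imread('pics/scene.png')[170:340,170:420];b=cv2.imread('pics/side.png')[150:320,190:360]
a=cv2.resize(a,(800,544),interpolation=2)
b=cv2.resize(b,(600,600),interpolation=2)
cv2.imwrite('pics/a.png',a);cv2.imwrite('pics/b.png',b)
E
```

```text
(no output)
```

View pics/a.png

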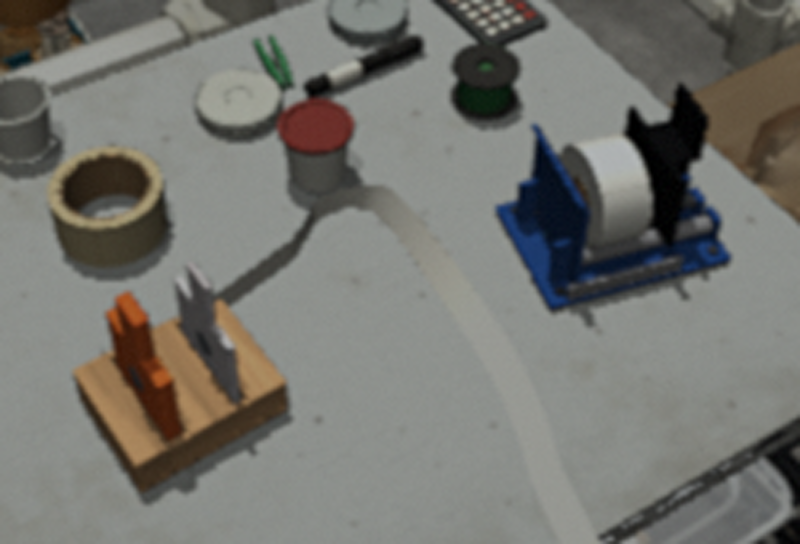

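View pics/b.png

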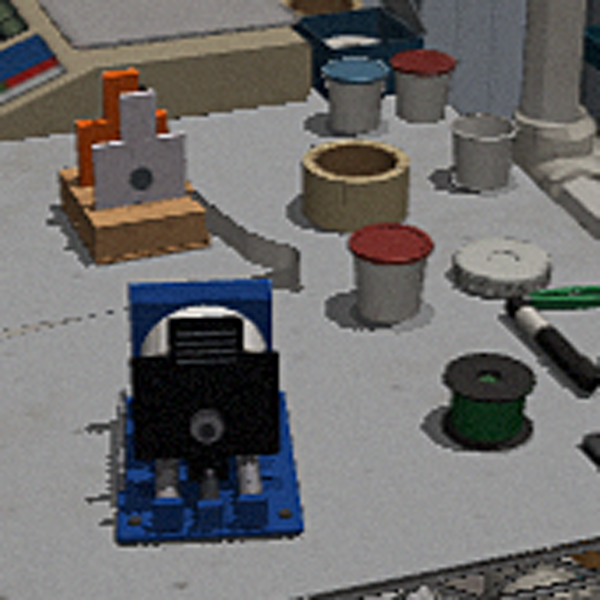

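Scene view: the orange plate stands in the wooden stand at about (215,290) px, left of the thin one. The dispenser is on the right at about (365,235), cheek toward the stand, guide away. I'll backproject these for coarse poses.

```bash
cat >h.py <<'E'
from station import robot
import cv2,numpy as np
from scipy.spatial.transform import Rotation as Ro
def cam(c,st=None):
    p=robot.camera_params(c);K=np.array(p['intrinsics'])
    if c=='wrist':
        T=np.eye(4);T[:3,:3]=Ro.from_rotvec(st['tcp_rot']).as_matrix();T[:3,3]=st['ee_pos']
        M=np.linalg.inv(T@p['hand_eye']);return K,M[:3,:3],M[:3,3]
    return K,np.array(p['R']),np.array(p['t'])
def back(C,uv,z):
    K,R,t=C;d=R.T@np.linalg.inv(K)@np.r_[uv,1];o=-R.T@t;return o+d*(z-o[2])/d[2]
def proj(C,X):
    K,R,t=C;q=(np.atleast_2d(X)@R.T+t)@K.T;return q[:,:2]/q[:,2:]
def totool(st,pos,yaw):
    """shift (mm) in tool axes and turn (deg) to reach pos with tool down, y-axis (closing) heading yaw mod pi"""
    Rc=Ro.from_rotvec(st['tcp_rot']);d=Rc.inv().apply(np.array(pos)-st['ee_pos'])*1000
    best=None
    for k in(0,np.pi):
        a=yaw+k;y=np.array([np.cos(a),np.sin(a),0]);z=np.array([0,0,-1.]);x=np.cross(y,z)
        r=(Rc.inv()*Ro.from_matrix(np.c_[x,y,z])).as_rotvec(degrees=True)
        if best is None or np.linalg.norm(r)<np.linalg.norm(best):best=r
    return d.round(1),best.round(2)
E
python3 - <<'E'
from h import *
S=cam('scene');D=cam('side')
f=lambda u,v:(u/3.2+170,v/3.2+170)
g=lambda u,v:(u*170/600+190,v*170/600+150)
for n,p in dict(L=(77,377),F=(145,463),R=(287,380),B=(222,300)).items():print('stand',n,back(S,f(*p),.036).round(3))
for n,p in dict(t1=(112,305),t2=(130,294)).items():print('tabtop',n,back(S,f(*p),.13).round(3))
for n,p in dict(a=(500,210),b=(555,303),c=(728,255)).items():print('base',n,back(S,f(*p),.006).round(3))
for n,p in dict(bl=(117,540),br=(300,530)).items():print('base side',n,back(D,g(*p),.0).round(3))
for n,p in dict(bl=(130,287),br=(271,282)).items():print('cheek top side',n,back(D,g(*p),.106).round(3))
for n,p in dict(bl=(538,127),br=(560,250)).items():print('cheek top scene',n,back(S,f(*p),.106).round(3))
print(robot.state()['joint_pos'])
E
```

```text
stand L [0.6   0.168 0.036]
stand F [0.512 0.156 0.036]
stand R [0.522 0.043 0.036]
stand B [0.609 0.05  0.036]
tabtop t1 [0.571 0.141 0.13 ]
tabtop t2 [0.573 0.128 0.13 ]
base a [ 0.598 -0.196  0.006]
base b [ 0.497 -0.176  0.006]
base c [ 0.465 -0.323  0.006]
base side bl [ 0.463 -0.314  0.   ]
base side br [ 0.57  -0.338  0.   ]
cheek top side bl [ 0.501 -0.197  0.106]
cheek top side br [ 0.589 -0.218  0.106]
cheek top scene bl [ 0.582 -0.212  0.106]
cheek top scene br [ 0.474 -0.151  0.106]
[ 1.58223074  0.50087305 -0.42702189  1.550434    0.22077861  1.13832533
 -0.21026433]
```

```bash
python3 - <<'E'
from h import *
s=robot.state()
print(Ro.from_rotvec(s['tcp_rot']).as_matrix().round(2).tolist())
print(totool(s,[.53,-.26,.3],np.pi/2-.21))
print(totool(s,[.56,.104,.3],np.pi/2+.09))
E
```

```text
[[0.97, 0.25, 0.0], [0.25, -0.97, 0.0], [0.0, -0.0, -1.0]]
(array([ 448.5, -266.1,  -51.7]), array([-0.  , -0.  , 26.46]))
(array([ 568.3, -611.1,  -51.6]), array([-0.  , -0.  ,  9.27]))
```

```bash
python3 -m creep '[[40,-24,-8,0,0,3],[80,-48,-16,0,0,6],[120,-71,-24,0,0,9],[160,-95,-32,0,0,13],[200,-119,-40,0,0,16],[240,-142,-46,0,0,20],[280,-166,-52,0,0,23],[320,-190,-52,0,0,26.5]]' && python3 - <<'E'
from h import *
s=robot.state();print(totool(s,[.53,-.26,.3],np.pi/2-.21))
E
```

```text
time: 1.8
ee_pos: [0.4261, -0.3646, 0.3016]
tcp_rot: [3.122, -0.334, 0.003]
force: [0.4, -1.2, -0.1]
opening: 0.0853
grasp_force: 0.0
(array([  79.4, -124.2,    1.6]), array([ 0.09, -0.11, -0.18]))
```

```bash
python3 -m creep '[[18,-28,0,0,0,0],[36,-56,0,0,0,0],[54,-84,0,0,0,0],[70,-110,0,0,0,0],[79,-124,0,0,0,0],[79,-124,0,0,0,0],[79,-124,0,0,0,0],[79,-124,0,0,0,0]]' && python3 - <<'E'
from h import *
s=robot.state();print(s['ee_pos'],s['tcp_rot'],np.abs(s['joint_velocities']).max())
im=robot.snapshot('wrist');np.save('d.npy',np.r_[s['ee_pos'],s['tcp_rot']]);cv2.imwrite('pics/w1.png',im)
for n in('dispenser','roll','guide'):
    print(n,[(round(d['score'],2),[int(v) for v in d['rect']]) for d in robot.masks_of('wrist',n)[:2]])
E
```

```text
time: 2.6
ee_pos: [0.5267, -0.2626, 0.3002]
tcp_rot: [3.123, -0.334, -0.001]
force: [-0.3, -0.4, 0.3]
opening: 0.0855
grasp_force: 0.0
[ 0.52669613 -0.26259812  0.30018582] [ 3.12298783e+00 -3.33665818e-01 -1.05466883e-03] 0.008076594588338573
dispenser [(0.64, [206, 115, 348, 235])]
roll [(0.9, [240, 133, 278, 216]), (0.65, [298, 128, 339, 229])]
guide [(0.79, [299, 130, 342, 231])]
```

View pics/w1.png

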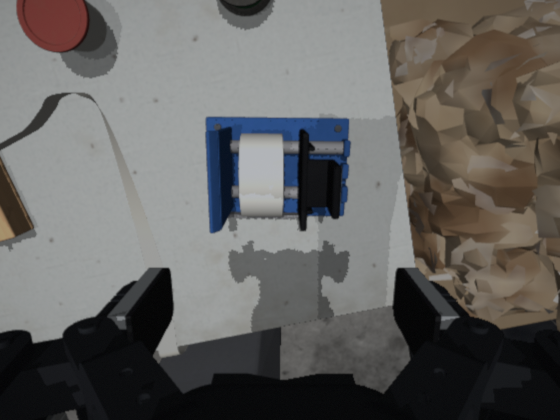

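The dispenser lies at (205–350, 115–235). The roll is at columns 240–283, with gaps on both sides. I need an enlarged crop for exact edges.

```bash
python3 - <<'E'
import cv2
a=cv2.imread('pics/w1.png')[105:240,195:360]
cv2.imwrite('pics/c1.png',cv2.resize(a,None,fx=4.4,fy=4.4,interpolation=cv2.INTER_CUBIC))
E
```

```text
(no output)
```

View pics/c1.png

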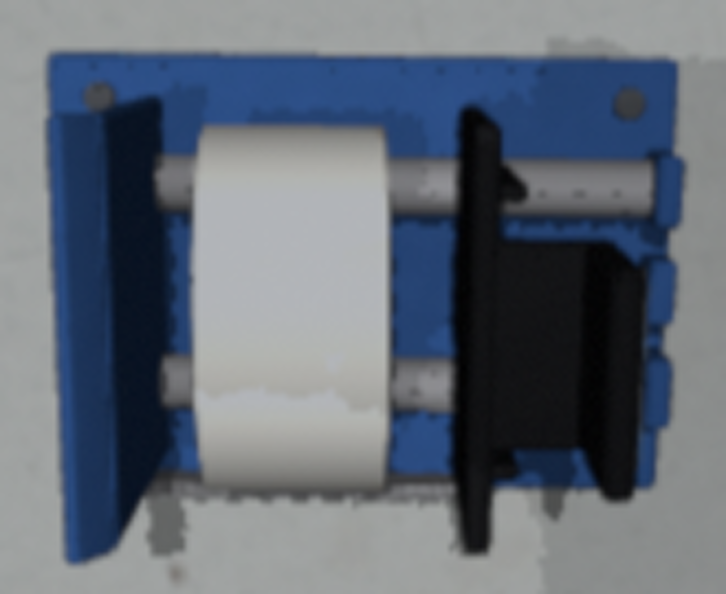

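```bash
python3 - <<'E'
from h import *
p=np.load('d.npy');st=dict(ee_pos=p[:3],tcp_rot=p[3:]);C=cam('wrist',st)
im=cv2.imread('pics/w1.png').astype(int)
for r in(140,160,172,185,200):
    print(r,'L',im[r,205:245].tolist()[::1] if r==172 else '')
    print(' sum',im[r,205:245].sum(1).tolist());print(' R',im[r,278:310].sum(1).tolist())
print('camera pos',(-C[1].T@C[2]).round(4))
f=lambda u,v:np.array([u/4.4+195-.4,v/4.4+105-.4])
for n,(q,z) in dict(cheek_in_far=((108,110),.106),cheek_in_near=((118,545),.106),cheek_out_far=((50,112),.106),cheek_out_near=((68,560),.106),roll_l=((193,290),.102),roll_r=((388,290),.102),base_tl=((50,54),.006),base_tr=((677,62),.006),rollerL=((158,185),.027),rollertopfar=((300,0),.0)).items():
    print(n,back(C,f(*q),z).round(4))
E
```

```text
140 L 
 sum [357, 257, 236, 232, 190, 168, 166, 165, 163, 161, 160, 156, 141, 136, 95, 66, 60, 59, 58, 65, 60, 61, 63, 59, 69, 105, 155, 226, 251, 253, 254, 252, 252, 260, 308, 438, 479, 481, 482, 482]
 R [479, 476, 478, 467, 370, 268, 227, 224, 223, 222, 224, 221, 221, 225, 237, 243, 242, 232, 239, 239, 174, 83, 20, 13, 22, 41, 56, 59, 56, 51, 72, 178]
160 L 
 sum [468, 350, 254, 238, 222, 186, 170, 167, 164, 164, 161, 157, 164, 161, 121, 74, 60, 59, 62, 60, 59, 62, 58, 62, 63, 62, 66, 92, 128, 188, 212, 215, 229, 327, 485, 537, 541, 541, 541, 541]
 R [541, 539, 538, 537, 518, 336, 214, 211, 216, 215, 216, 219, 221, 220, 221, 220, 216, 217, 214, 180, 101, 28, 14, 16, 34, 48, 56, 55, 53, 46, 52, 47]
172 L [[161, 162, 159], [157, 156, 153], [129, 107, 97], [123, 76, 49], [126, 74, 42], [108, 63, 36], [93, 54, 30], [89, 52, 28], [88, 52, 29], [87, 51, 28], [86, 49, 26], [85, 49, 27], [83, 48, 26], [78, 45, 25], [78, 46, 25], [54, 31, 16], [36, 20, 10], [33, 18, 7], [33, 18, 9], [34, 19, 10], [33, 18, 9], [34, 19, 8], [34, 19, 8], [34, 18, 9], [34, 19, 10], [34, 19, 9], [35, 20, 10], [4
[... 961 characters left out ...]
, 167, 164, 158, 157, 157, 148, 149, 102, 64, 61, 62, 57, 60, 58, 60, 62, 65, 63, 64, 92, 118, 159, 201, 212, 234, 360, 489, 528, 531, 531, 531]
 R [531, 532, 531, 527, 491, 318, 189, 180, 203, 212, 228, 241, 250, 249, 226, 215, 235, 245, 235, 148, 49, 17, 13, 35, 47, 51, 53, 53, 42, 57, 58, 58]
camera pos [ 0.5922 -0.2765  0.4266]
cheek_in_far [ 0.588  -0.2202  0.106 ]
cheek_in_near [ 0.5022 -0.1997  0.106 ]
cheek_out_far [ 0.59   -0.2091  0.106 ]
cheek_out_near [ 0.5013 -0.1887  0.106 ]
roll_l [ 0.5501 -0.2271  0.102 ]
roll_r [ 0.5418 -0.2654  0.102 ]
base_tl [ 0.603  -0.1919  0.006 ]
base_tr [ 0.5678 -0.3453  0.006 ]
rollerL [ 0.5671 -0.2136  0.027 ]
rollertopfar [ 0.6026 -0.2559  0.    ]
```

Backprojected sizes agree with those given (base 157 mm for 158, roll 39 for 40). The cheek-side gap is about 15.8 mm and the guide-side gap about 17, so I'll use the guide side. Next is the stand.

```bash
python3 - <<'E'
from h import *
s=robot.state();print(totool(s,[.555,.115,.3],np.pi/2+.09))
E
```

```text
(array([-5.220e+01, -3.745e+02,  2.000e-01]), array([ 2.000e-02,  1.000e-02, -1.734e+01]))
```

```bash
python3 -m creep '[[-6,-46,0,0,0,-2],[-12,-92,0,0,0,-4],[-19,-138,0,0,0,-6],[-26,-184,0,0,0,-9],[-32,-230,0,0,0,-11],[-38,-276,0,0,0,-13],[-45,-322,0,0,0,-15],[-52,-374,0,0,0,-17.3]]' 0.4 && python3 -m creep '[[0,-5,0,0,0,0],[0,-5,0,0,0,0],[0,-5,0,0,0,0],[0,-5,0,0,0,0],[0,-5,0,0,0,0],[0,-5,0,0,0,0],[0,-5,0,0,0,0],[0,-5,0,0,0,0]]' && python3 - <<'E'
from h import *
s=robot.state();print(s['ee_pos'],s['tcp_rot'],np.abs(s['joint_velocities']).max())
im=robot.snapshot('wrist');np.save('s.npy',np.r_[s['ee_pos'],s['tcp_rot']]);cv2.imwrite('pics/w2.png',im)
for n in('stand','spacer','spacer_thin'):
    print(n,[(round(d['score'],2),[int(v) for v in d['rect']]) for d in robot.masks_of('wrist',n)[:2]])
E
```

```text
time: 3.6
ee_pos: [0.555, 0.1136, 0.3006]
tcp_rot: [3.137, 0.142, 0.001]
force: [0.6, 0.3, 0.1]
opening: 0.0345
grasp_force: 0.0
time: 4.4
ee_pos: [0.5545, 0.1178, 0.3003]
tcp_rot: [3.138, 0.142, 0.0]
force: [-0.1, 0.3, 0.5]
opening: 0.0343
grasp_force: 0.0
[0.55450471 0.1177646  0.30033458] [3.13828043e+00 1.42395367e-01 1.39946584e-04] 0.0035254295632141342
stand [(0.97, [235, 118, 352, 209])]
spacer [(0.94, [260, 128, 277, 213])]
spacer_thin [(0.64, [311, 129, 331, 214])]
```

View pics/w2.png

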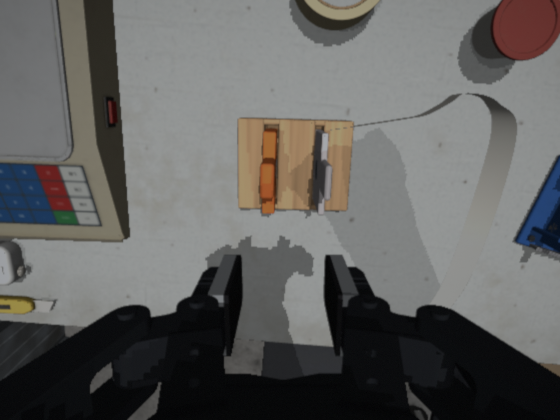

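The stand is at (237–353, 118–212), with the orange plate at (260–277, 128–213) and its tab top near (266,182). I'll crop once for edges.

```bash
python3 - <<'E'
import cv2
a=cv2.imread('pics/w2.png')[110:220,230:360]
cv2.imwrite('pics/c2.png',cv2.resize(a,None,fx=5.4,fy=5.4,interpolation=cv2.INTER_CUBIC))
E
```

```text
(no output)
```

View pics/c2.png

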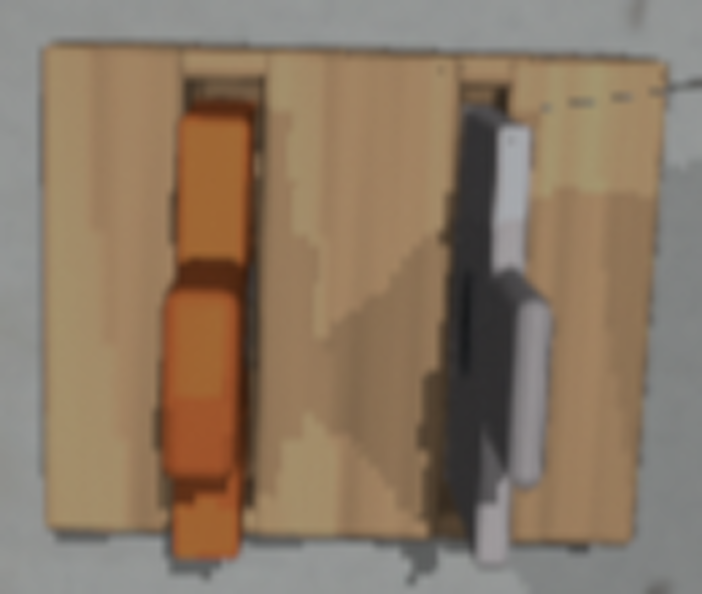

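```bash
python3 - <<'E'
from h import *
p=np.load('s.npy');st=dict(ee_pos=p[:3],tcp_rot=p[3:]);C=cam('wrist',st)
f=lambda u,v:np.array([u/5.4+230-.4,v/5.4+110-.4])
A=np.array([back(C,f(*q),.036) for q in((45,45),(665,62),(632,543),(47,527))])
T=np.array([back(C,f(*q),.13) for q in((167,288),(240,290),(237,475),(163,474))])
for n,B in(('stand',A),('tab',T)):
    c=B.mean(0);x=B[0]+B[1]-B[2]-B[3];y=B[0]+B[3]-B[1]-B[2]
    print(n,c.round(4),'size',np.linalg.norm(x)/2,np.linalg.norm(y)/2,'yaw',np.arctan2(x[1],x[0]),np.arctan2(y[1],y[0])-np.pi/2)
c=A.mean(0);a=.09
yaw=np.arctan2(*(A[0]+A[3]-A[1]-A[2])[[1,0]])-np.pi/2
e=c+.025*np.array([-np.sin(yaw),np.cos(yaw),0]);print('slot',e)
print(totool(robot.state(),[*((T.mean(0)[:2]+e[:2])/2),.117],np.pi/2+yaw))
E
```

```text
stand [0.566  0.1075 0.036 ] size 0.09479500790690429 0.11832833334928329 yaw 0.06629193369583088 0.06321159247656083
tab [0.5651 0.1321 0.13  ] size 0.028370187571620867 0.011087777436467454 yaw 0.06062230513901098 0.07019303156739909
slot [0.56442555 0.13241972 0.036     ]
(array([ 11.6, -13.1, 183.3]), array([-0.  , -0.  ,  1.61]))
```

```bash
python3 -m creep '[[6,-6,30,0,0,0.8],[11.6,-13,60,0,0,1.6],[11.6,-13,95,0,0,1.6],[11.6,-13,125,0,0,1.6],[11.6,-13,150,0,0,1.6],[11.6,-13,170,0,0,1.6],[11.6,-13,183,0,0,1.6],[11.6,-13,183,0,0,1.6]]' && python3 -m creep '[[0,0,0,0,0,0],[0,0,0,0,0,0],[0,0,0,0,0,0],[0,0,0,0,0,0],[0,0,0,0,0,0],[0,0,0,0,0,0],[0,0,0,0,0,0],[0,0,0,0,0,0]]' 0
```

```text
time: 5.4
ee_pos: [0.5636, 0.1318, 0.1156]
tcp_rot: [3.14, 0.1, -0.005]
force: [-0.6, 0.3, 0.3]
opening: 0.0341
grasp_force: 0.0
time: 6.2
ee_pos: [0.5658, 0.1324, 0.1186]
tcp_rot: [-3.14, -0.099, -0.004]
force: [0.1, -1.0, 5.1]
opening: 0.0113
grasp_force: 60.4
```

```bash
python3 -m creep '[[0,0,-8,0,0,0],[0,0,-20,0,0,0],[0,0,-40,0,0,0],[0,0,-70,0,0,0],[0,0,-100,0,0,0],[0,0,-135,0,0,0],[0,0,-165,0,0,0],[0,0,-175,0,0,0]]' && python3 - <<'E'
from h import *
s=robot.state();yaw=-.228;x=np.array([np.cos(yaw),np.sin(yaw)]);y=np.array([-x[1],x[0]])
o=np.array([.5349,-.2450]);t=o-.0282*y;print(t,totool(s,[*t,.295],np.pi/2+yaw))
E
```

```text
time: 7.0
ee_pos: [0.5661, 0.1331, 0.2966]
tcp_rot: [-3.139, -0.1, -0.009]
force: [0.8, 0.6, -0.9]
opening: 0.0108
grasp_force: 59.6
[ 0.52852596 -0.2724702 ] (array([-63.3, 402.3,   1. ]), array([-0.08, -0.33, 16.71]))
```

```bash
python3 -m creep '[[-5,30,0,0,0,1],[-12,75,0,0,0,3],[-19,120,0,0,0,5],[-26,165,0,0,0,7],[-33,210,0,0,0,9],[-40,255,0,0,0,11],[-47,300,0,0,0,13],[-54,345,0,0,0,15]]' && python3 -m creep '[[-6,22,0,0,0,1],[-10,50,0,0,0,1.7],[-10,56,0,0,0,1.7],[-10,56,0,0,0,1.7],[-10,56,0,0,0,1.7],[-10,56,0,0,0,1.7],[-10,56,0,0,0,1.7],[-10,56,0,0,0,1.7]]' && python3 - <<'E'
from h import *
s=robot.state();print(s['ee_pos'],s['tcp_rot']);print(totool(s,[.5285,-.2725,.295],np.pi/2-.228))
im=robot.snapshot('wrist');np.save('d2.npy',np.r_[s['ee_pos'],s['tcp_rot']]);cv2.imwrite('pics/w3.png',im)
b=robot.snapshot('side');a=robot.snapshot('scene')
cv2.imwrite('pics/side3.png',b);cv2.imwrite('pics/scene3.png',a)
w=cv2.resize(im[90:330,160:400],(600,600),interpolation=2);cv2.imwrite('pics/c3.png',w)
E
```

```text
time: 7.8
ee_pos: [0.5317, -0.2172, 0.2919]
tcp_rot: [-3.126, 0.313, 0.001]
force: [0.5, 0.9, -0.6]
opening: 0.0113
grasp_force: 59.5
time: 8.6
ee_pos: [0.5123, -0.2676, 0.2924]
tcp_rot: [-3.121, 0.355, -0.0]
force: [-0.4, -0.7, -1.4]
opening: 0.011
grasp_force: 59.5
[ 0.51231618 -0.26755865  0.29243188] [-3.12137177e+00  3.54971402e-01 -3.39517780e-04]
(array([16.9,  1.2, -2.6]), array([-0.01, -0.01,  0.09]))
```

View pics/c3.png

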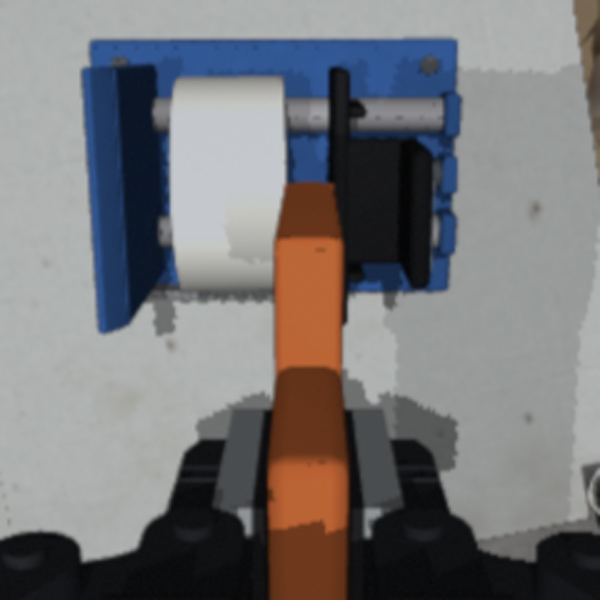

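```bash
python3 - <<'E'
from h import *
p=np.load('d2.npy');st=dict(ee_pos=p[:3],tcp_rot=p[3:]);C=cam('wrist',st)
im=cv2.imread('pics/w3.png').astype(int)
for r in(140,148,156):
    print(r,'L200',im[r,200:235].sum(1).tolist());print('R268',im[r,268:310].sum(1).tolist())
yaw=-.228;x=np.array([np.cos(yaw),np.sin(yaw)]);y=np.array([-x[1],x[0]])
o=np.array([.5349,-.2450]);cp=-C[1].T@C[2];print('cam y',(cp[:2]-o)@y)
# predicted columns at row of x=+.02 for candidate features
for n,(yy,z) in dict(cheek=(.0365,.106),guide_top=(-.0365,.1),guide_bot=(-.0365,.03),r_left=(.0205,.102),r_right=(-.0195,.102),r_right_lo=(-.0195,.061)).items():
    q=proj(C,np.r_[o+.01*x+yy*y,z])[0];print(n,q.round(2))
# spacer tongue lower edge & plate
off=np.array(p[:2])-o;print('tcp in disp',off@x,off@y)
E
```

```text
140 L200 [188, 186, 184, 183, 180, 182, 186, 143, 91, 70, 70, 69, 70, 69, 72, 69, 72, 75, 68, 70, 79, 141, 183, 239, 258, 259, 262, 327, 524, 589, 595, 597, 595, 596, 595]
R268 [596, 597, 595, 596, 586, 462, 286, 201, 235, 267, 275, 277, 277, 275, 278, 284, 311, 324, 322, 323, 325, 323, 314, 188, 58, 46, 75, 91, 91, 85, 69, 83, 162, 185, 196, 256, 279, 282, 283, 285, 285, 285]
148 L200 [185, 184, 182, 182, 180, 176, 166, 172, 119, 76, 70, 70, 74, 67, 71, 73, 69, 72, 72, 73, 69, 69, 70, 96, 137, 209, 246, 337, 528, 590, 595, 597, 595, 595, 595]
R268 [596, 596, 598, 597, 595, 554, 354, 182, 212, 237, 241, 244, 242, 245, 245, 248, 245, 249, 273, 285, 285, 283, 255, 149, 44, 42, 51, 64, 67, 64, 53, 62, 74, 74, 76, 74, 74, 74, 73, 73, 68, 70]
156 L200 [190, 186, 183, 182, 179, 177, 176, 199, 147, 86, 72, 71, 71, 67, 70, 70, 70, 77, 73, 70, 67, 69, 71, 76, 123, 174, 204, 319, 527, 591, 598, 596, 598, 598, 598]
R268 [598, 597, 598, 598, 596, 568, 368, 179, 138, 155, 217, 242, 243, 244, 245, 245, 245, 245, 244, 242, 239, 234, 197, 109, 35, 40, 52, 67, 68, 67, 59, 69, 71, 71, 73, 74, 71, 71, 72, 71, 67, 70]
cam y -0.02681007328837106
cheek [208.37 159.17]
guide_top [294.46 158.41]
guide_bot [292.51 149.99]
r_left [227.97 158.61]
r_right [274.68 158.68]
r_right_lo [275.63 153.3 ]
tcp in disp -0.01690043080083839 -0.027079451732429285
```

Predicted cheek, roll and guide edges match this picture within 1 px. The guide-side gap runs from y=-19 to -36.5 mm, so the middle is about -27.8. Next I align and descend in stages.

```bash
python3 -m creep '[[9,0.4,0,0,0,0],[17,0.8,10,0,0,0],[17,0.8,25,0,0,0],[17,0.8,40,0,0,0],[17,0.8,55,0,0,0],[17,0.8,65,0,0,0],[17,0.8,65,0,0,0],[17,0.8,65,0,0,0]]' && python3 - <<'E'
from h import *
s=robot.state();yaw=-.228;x=np.array([np.cos(yaw),np.sin(yaw)]);y=np.array([-x[1],x[0]]);o=np.array([.5349,-.2450])
d=s['ee_pos'][:2]-o;print(d@x,d@y,totool(s,[*(o-.0278*y),.1276],np.pi/2+yaw))
im=robot.snapshot('wrist');a=robot.snapshot('scene')
w=cv2.resize(im[90:330,160:400],(500,500),interpolation=2)
v=cv2.resize(a[170:290,310:420],None,fx=4,fy=4.167,interpolation=2)[:500]
w=cv2.copyMakeBorder(w,0,0,0,0,0);cv2.imwrite('pics/c4.png',np.hstack([w[:,120:470],v]))
E
```

```text
time: 9.55
ee_pos: [0.5283, -0.2731, 0.2272]
tcp_rot: [-3.121, 0.357, 0.0]
force: [0.2, -0.3, -0.6]
opening: 0.0109
grasp_force: 59.5
-0.00010659103278623343 -0.02887965899101194 (array([ 0.1, -1.1, 99.6]), array([-0.01,  0.02, -0.01]))
```

View pics/c4.png

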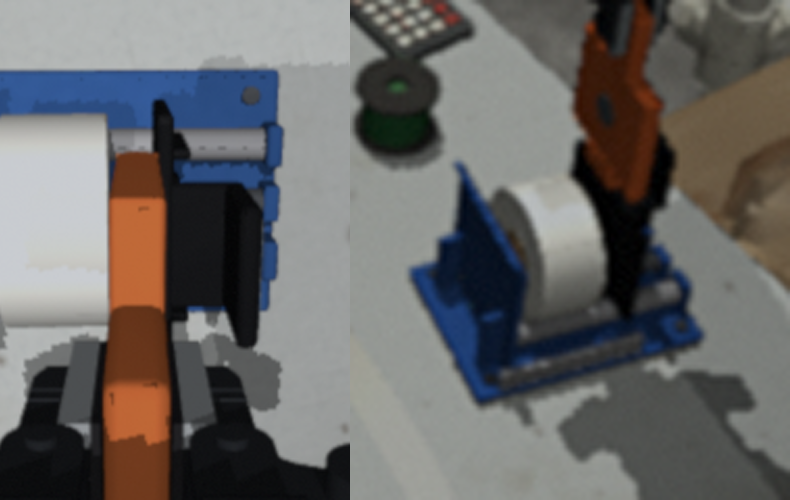

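Left crop: the plate (110–168) sits between the roll edge (107) and the guide (about 171), so it's well centred. I shift half a millimetre toward the roll and descend.

```bash
python3 -m creep '[[0,-0.6,4,0,0,0],[0,-0.6,10,0,0,0],[0,-0.6,16,0,0,0],[0,-0.6,22,0,0,0],[0,-0.6,28,0,0,0],[0,-0.6,34,0,0,0],[0,-0.6,40,0,0,0],[0,-0.6,40,0,0,0]]'
```

```text
time: 10.45
ee_pos: [0.5278, -0.2724, 0.1861]
tcp_rot: [-3.12, 0.358, 0.003]
force: [-0.5, 0.9, -1.0]
opening: 0.0111
grasp_force: 59.5
```

Inside the gap without resistance. Continuing.

```bash
python3 -m creep '[[0,0,7,0,0,0],[0,0,14,0,0,0],[0,0,21,0,0,0],[0,0,28,0,0,0],[0,0,35,0,0,0],[0,0,42,0,0,0],[0,0,48,0,0,0],[0,0,48,0,0,0]]'
```

```text
time: 11.25
ee_pos: [0.5278, -0.2723, 0.1382]
tcp_rot: [-3.12, 0.357, 0.003]
force: [0.5, 0.2, -0.8]
opening: 0.0108
grasp_force: 59.5
```

```bash
python3 -m creep '[[0,0,2,0,0,0],[0,0,4,0,0,0],[0,0,6,0,0,0],[0,0,8,0,0,0],[0,0,9,0,0,0],[0,0,10,0,0,0],[0,0,10,0,0,0],[0,0,10,0,0,0]]'
```

```text
time: 12.05
ee_pos: [0.5285, -0.2726, 0.1294]
tcp_rot: [3.121, -0.358, 0.0]
force: [-0.1, 0.6, -0.9]
opening: 0.0112
grasp_force: 59.5
```

```bash
python3 -m creep '[[0,0,0.5,0,0,0],[0,0,1,0,0,0],[0,0,1.5,0,0,0],[0,0,2,0,0,0],[0,0,2.5,0,0,0],[0,0,3,0,0,0],[0,0,3,0,0,0],[0,0,3,0,0,0]]'
```

```text
time: 12.85
ee_pos: [0.5286, -0.2727, 0.1274]
tcp_rot: [3.121, -0.358, 0.001]
force: [-2.1, 1.2, 7.5]
opening: 0.0112
grasp_force: 60.9
```

Contact at the expected height, so it's seated. I open slightly (the thumb plate is close), check, then retreat straight up.

```bash
python3 -m creep '[[0,0,-1,0,0,0],[0,0,-1,0,0,0],[0,0,-1,0,0,0],[0,0,-1,0,0,0],[0,0,-1,0,0,0],[0,0,-1,0,0,0],[0,0,-1,0,0,0],[0,0,-1,0,0,0]]' 0.25 && python3 -m creep '[[0,0,-2,0,0,0],[0,0,-6,0,0,0],[0,0,-14,0,0,0],[0,0,-28,0,0,0],[0,0,-50,0,0,0],[0,0,-80,0,0,0],[0,0,-115,0,0,0],[0,0,-140,0,0,0]]' && python3 - <<'E'
from h import *
im=robot.snapshot('wrist');a=robot.snapshot('side');s=robot.state();print(s['ee_pos']);np.save('d5.npy',np.r_[s['ee_pos'],s['tcp_rot']]);cv2.imwrite('pics/w5.png',im)
w=cv2.resize(im[60:300,170:410],(500,500),interpolation=2)
v=cv2.resize(a[200:320,200:270],(292,500),interpolation=2)
cv2.imwrite('pics/c5.png',np.hstack([w,v]))
E
```

```text
time: 13.65
ee_pos: [0.5284, -0.2726, 0.1273]
tcp_rot: [-3.121, 0.358, -0.0]
force: [-0.3, -0.6, 0.2]
opening: 0.0212
grasp_force: 0.0
time: 14.45
ee_pos: [0.5293, -0.2726, 0.2711]
tcp_rot: [3.12, -0.357, 0.005]
force: [-0.0, -1.1, 0.5]
opening: 0.0215
grasp_force: 0.0
[ 0.53112995 -0.27328242  0.27318278]
```

View pics/c5.png

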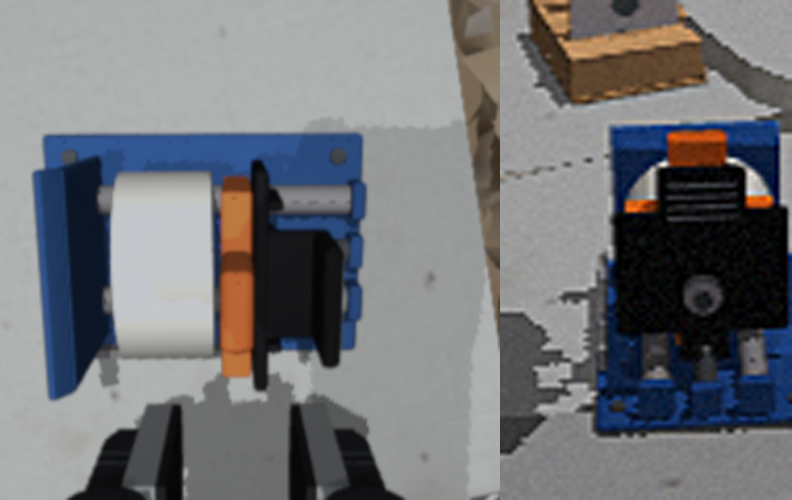

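The picture shows the spacer square in the gap (220–255), with the roll not moved and the guide out. Now I shut the fingers, turn 90° and go outside the thumb plate.

```bash
python3 - <<'E'
from h import *
s=robot.state();print(s['joint_pos'].round(2),s['ee_pos'])
yaw=-.228;x=np.array([np.cos(yaw),np.sin(yaw)]);y=np.array([-x[1],x[0]]);o=np.array([.5349,-.2450])
t=o-.098*y;print(t,totool(s,[*t,.27],yaw))
E
```

```text
[ 0.87  0.4  -0.57  1.67  0.23  1.14 -1.56] [ 0.53112995 -0.27328242  0.27318278]
[ 0.51274909 -0.3404638 ] (array([-2.8, 69.6,  3.3]), array([  0.51,  -0.28, -89.99]))
```

```bash
python3 -m creep '[[0,8,0,0,0,8],[0,16,0,0,0,16],[0,25,0,0,0,24],[-1,34,0,0,0,32],[-1,43,0,0,0,40],[-2,52,0,0,0,48],[-3,61,0,0,0,56],[-3,70,0,0,0,64]]' 0 && python3 -m creep '[[0,0,0,0,0,8],[0,0,0,0,0,16],[0,0,0,0,0,24],[0,0,0,0,0,26],[0,0,0,0,0,26],[0,0,0,0,0,26],[0,0,0,0,0,26],[0,0,0,0,0,26]]' && python3 - <<'E'
from h import *
s=robot.state();print(s['joint_pos'].round(2),s['opening'])
yaw=-.228;x=np.array([np.cos(yaw),np.sin(yaw)]);y=np.array([-x[1],x[0]]);o=np.array([.5349,-.2450])
t=o-.098*y;print(t,totool(s,[*t,.124],yaw))
E
```

```text
time: 15.35
ee_pos: [0.5093, -0.3402, 0.2676]
tcp_rot: [-2.452, 1.964, 0.0]
force: [-0.2, -0.1, 1.0]
opening: 0.0001
grasp_force: 0.0
time: 16.15
ee_pos: [0.5099, -0.339, 0.2666]
tcp_rot: [-1.957, 2.456, 0.003]
force: [-0.1, -0.0, -0.2]
opening: -0.0003
grasp_force: 0.0
[ 0.04  0.45  0.68  1.66 -0.31  1.14 -2.57] -0.0003401849104041507
[ 0.51274909 -0.3404638 ] (array([  1.1,  -3.3, 142.6]), array([0.06, 0.12, 0.17]))
```

Joint 7 sits at its range limit here. I turn the other way by 180° (same finger geometry).

```bash
python3 -m creep '[[0,0,0,0,0,-8],[0,0,0,0,0,-16],[0,0,0,0,0,-24],[0,0,0,0,0,-32],[0,0,0,0,0,-40],[0,0,0,0,0,-48],[0,0,0,0,0,-56],[0,0,0,0,0,-64]]' && python3 -m creep '[[0,0,0,0,0,-8],[0,0,0,0,0,-16],[0,0,0,0,0,-24],[0,0,0,0,0,-32],[0,0,0,0,0,-40],[0,0,0,0,0,-48],[0,0,0,0,0,-56],[0,0,0,0,0,-64]]' && python3 -m creep '[[0,0,0,0,0,-8],[0,0,0,0,0,-16],[0,0,0,0,0,-24],[0,0,0,0,0,-32],[0,0,0,0,0,-40],[0,0,0,0,0,-48],[0,0,0,0,0,-52],[0,0,0,0,0,-52]]' && python3 - <<'E'
from h import *
s=robot.state();print(s['joint_pos'].round(2),s['opening'])
yaw=-.228;x=np.array([np.cos(yaw),np.sin(yaw)]);y=np.array([-x[1],x[0]]);o=np.array([.5349,-.2450])
t=o-.098*y;print(t,totool(s,[*t,.124],yaw))
E
```

```text
time: 16.95
ee_pos: [0.509, -0.3407, 0.2672]
tcp_rot: [-2.962, 1.042, -0.0]
force: [0.1, 0.3, 0.4]
opening: -0.0
grasp_force: 0.0
time: 17.75
ee_pos: [0.509, -0.3408, 0.2676]
tcp_rot: [-3.065, -0.686, -0.002]
force: [0.2, 1.1, 0.0]
opening: 0.0002
grasp_force: 0.0
time: 18.55
ee_pos: [0.509, -0.3409, 0.2678]
tcp_rot: [2.46, 1.954, 0.003]
force: [-1.0, 0.3, -0.6]
opening: 0.0006
grasp_force: 0.0
[ 0.51  0.38  0.05  1.64 -0.02  1.12  0.34] 0.0006436666625957133
[ 0.51274909 -0.3404638 ] (array([  1.1,   3.3, 143.8]), array([ 0.07, -0.07, -0.02]))
```

```bash
python3 -m creep '[[0,2,20,0,0,0],[0,3,45,0,0,0],[0,3,70,0,0,0],[0,3,95,0,0,0],[0,3,115,0,0,0],[0,3,132,0,0,0],[0,3,143,0,0,0],[0,3,143,0,0,0]]' && python3 -m creep '[[3,0,0,0,0,0],[6,0,0,0,0,0],[9,0,0,0,0,0],[12,0,0,0,0,0],[15,0,0,0,0,0],[18,0,0,0,0,0],[18,0,0,0,0,0],[18,0,0,0,0,0]]' && cat >>h.py <<'E'
def rep():
    s=robot.state();yaw=-.228;x=np.array([np.cos(yaw),np.sin(yaw)]);y=np.array([-x[1],x[0]]);o=np.array([.5349,-.2450])
    d=s['ee_pos'][:2]-o;print('disp x,y %.4f %.4f z %.4f'%(d@x,d@y,s['ee_pos'][2]),'F along y %.1f'%(s['force'][:2]@y))
E
python3 -c 'from h import *;rep()'
```

```text
time: 19.35
ee_pos: [0.5114, -0.3404, 0.1228]
tcp_rot: [-2.459, -1.95, 0.0]
force: [-0.3, 0.0, 0.9]
opening: -0.0001
grasp_force: 0.0
time: 20.15
ee_pos: [0.5167, -0.3231, 0.1243]
tcp_rot: [2.46, 1.955, -0.0]
force: [0.8, 0.4, -0.2]
opening: -0.0001
grasp_force: 0.0
disp x,y -0.0001 -0.0802 z 0.1243 F along y 0.6
```

```bash
python3 -m creep '[[2,0,0,0,0,0],[4,0,0,0,0,0],[6,0,0,0,0,0],[8,0,0,0,0,0],[10,0,0,0,0,0],[12,0,0,0,0,0],[14,0,0,0,0,0],[14,0,0,0,0,0]]'; python3 -c 'from h import *;rep()'
```

```text
time: 20.95
ee_pos: [0.5196, -0.3099, 0.1243]
tcp_rot: [2.46, 1.954, -0.001]
force: [-0.9, -3.8, -0.5]
opening: -0.0
grasp_force: 2.3
disp x,y -0.0002 -0.0667 z 0.1243 F along y -3.9
```

```bash
python3 -m creep '[[1,0,0,0,0,0],[2,0,0,0,0,0],[3,0,0,0,0,0],[4,0,0,0,0,0],[5,0,0,0,0,0],[6,0,0,0,0,0],[7,0,0,0,0,0],[7,0,0,0,0,0]]'; python3 -c 'from h import *;rep()'
```

```text
time: 21.75
ee_pos: [0.5211, -0.3036, 0.1243]
tcp_rot: [2.46, 1.953, -0.001]
force: [-1.8, -5.5, -1.7]
opening: 0.0002
grasp_force: 2.7
disp x,y -0.0002 -0.0602 z 0.1243 F along y -5.8
```

```bash
python3 -m creep '[[0.4,0,0,0,0,0],[0.8,0,0,0,0,0],[1.2,0,0,0,0,0],[1.6,0,0,0,0,0],[2,0,0,0,0,0],[2,0,0,0,0,0],[2,0,0,0,0,0],[2,0,0,0,0,0]]'; python3 -c 'from h import *;rep()'
```

```text
time: 22.55
ee_pos: [0.5215, -0.3019, 0.1243]
tcp_rot: [2.46, 1.953, -0.001]
force: [-0.8, -5.8, -0.9]
opening: 0.0
grasp_force: 3.0
disp x,y -0.0002 -0.0584 z 0.1243 F along y -5.9
```

```bash
python3 -m creep '[[0.3,0,0,0,0,0],[0.6,0,0,0,0,0],[0.9,0,0,0,0,0],[1.2,0,0,0,0,0],[1.5,0,0,0,0,0],[1.5,0,0,0,0,0],[1.5,0,0,0,0,0],[1.5,0,0,0,0,0]]'; python3 -c 'from h import *;rep()'
```

```text
time: 23.35
ee_pos: [0.5218, -0.3006, 0.1243]
tcp_rot: [2.46, 1.952, -0.001]
force: [-1.4, -5.7, -1.8]
opening: 0.0001
grasp_force: 3.1
disp x,y -0.0002 -0.0571 z 0.1243 F along y -5.9
```

```bash
python3 -m creep '[[0.3,0,0,0,0,0],[0.6,0,0,0,0,0],[0.9,0,0,0,0,0],[1.2,0,0,0,0,0],[1.5,0,0,0,0,0],[1.5,0,0,0,0,0],[1.5,0,0,0,0,0],[1.5,0,0,0,0,0]]'; python3 -c 'from h import *;rep()'
```

```text
time: 24.15
ee_pos: [0.5221, -0.2991, 0.1243]
tcp_rot: [2.46, 1.952, -0.001]
force: [-1.5, -7.2, -1.1]
opening: -0.0001
grasp_force: 3.2
disp x,y -0.0002 -0.0556 z 0.1243 F along y -7.4
```

```bash
python3 -m creep '[[0.2,0,0,0,0,0],[0.4,0,0,0,0,0],[0.6,0,0,0,0,0],[0.8,0,0,0,0,0],[1,0,0,0,0,0],[1,0,0,0,0,0],[1,0,0,0,0,0],[1,0,0,0,0,0]]'; python3 - <<'E'
from h import *
rep();im=robot.snapshot('wrist');a=robot.snapshot('scene')
cv2.imwrite('pics/w6.png',im)
v=cv2.resize(a[170:290,310:420],(550,600),interpolation=2)
cv2.imwrite('pics/c6.png',np.hstack([v,cv2.resize(im,(250,188))[:, :250] if 0 else np.vstack([cv2.resize(im,(250,188)),np.zeros((412,250,3),np.uint8)])]))
E
```

```text
time: 24.95
ee_pos: [0.5222, -0.2988, 0.1243]
tcp_rot: [2.46, 1.951, -0.002]
force: [-1.3, -7.2, -3.2]
opening: 0.0005
grasp_force: 3.8
disp x,y -0.0002 -0.0553 z 0.1243 F along y -7.3
```

View pics/c6.png

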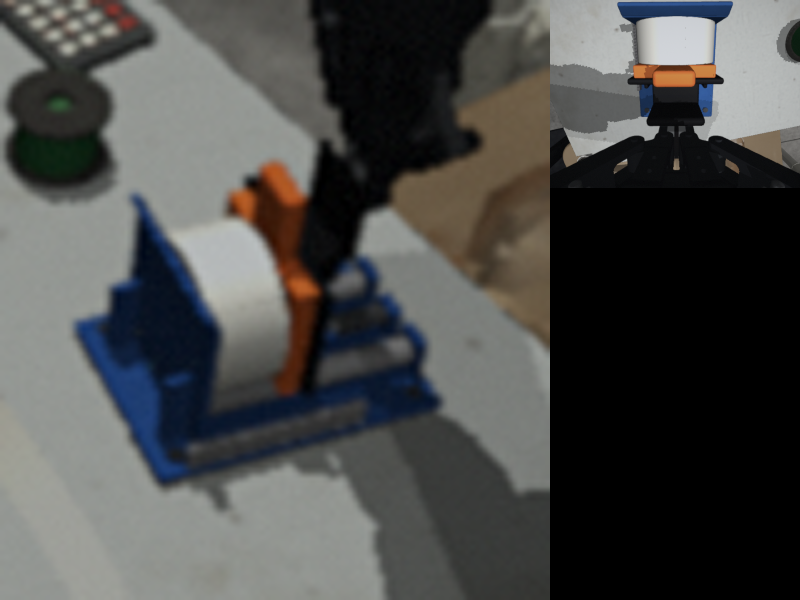

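The view shows cheek, roll, spacer and guide stacked with no visible gaps, and the last 1 mm command moved only 0.3 mm. I press slightly more to confirm it's tight.

```bash
python3 -m creep '[[0.2,0,0,0,0,0],[0.4,0,0,0,0,0],[0.6,0,0,0,0,0],[0.8,0,0,0,0,0],[1,0,0,0,0,0],[1,0,0,0,0,0],[1,0,0,0,0,0],[1,0,0,0,0,0]]'; python3 -c 'from h import *;rep()'
```

```text
time: 25.85
ee_pos: [0.5221, -0.2988, 0.1244]
tcp_rot: [2.46, 1.95, -0.003]
force: [-0.7, -9.7, -3.3]
opening: 0.0001
grasp_force: 4.7
disp x,y -0.0003 -0.0553 z 0.1244 F along y -9.6
```

The TCP has stopped and the force rises with the command, so it's tight at about 10 N. Handing in.

```bash
python3 -c 'from h import *;rep();print(robot.sign_off())'
```

```text
disp x,y -0.0003 -0.0553 z 0.1244 F along y -9.6
the job is handed in; nothing more can be done
None
```

I put the orange spacer on the rollers on the guide side of the roll. The job is handed in with the fingertips pressing the side guide tight against spacer, roll and cheek at about 10 N; no verdict came back.

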